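Ease the rolling pin out of a part-open kitchen drawer and hold it

TASK

The drawer runs out only so far, and the rolling pin in it is longer than the gap, with its far end still under the worktop. Tip its near end up and ease it out slantwise through the gap without forcing it against the worktop, then hold it level out in front of the worktop, the whole pin higher than the worktop, and finish holding it still in the gripper. Leave the drawer open and do not shift the spoon, the turner, the jar or the sugar bowl.

Things in the scene. Friction and masses are not known exactly. Their poses are not given: they have to be found in the camera images.
- pin: Wooden rolling pin, 420 mm long, 0.3 to 0.5 kg: pale barrel 46 mm thick, 240 mm long, and darker handles 24 mm thick, ending 90 mm beyond the barrel. Origin: its middle, on the axis. x runs along it, at the start from its near end (by the drawer's front) to its far end under the worktop; y, z turn as it rolls. It starts on the drawer's floor in the middle bay or the one at +y of the island
- pin_front (a point): Tip of the near handle, on the axis (210 mm from the origin along -x of the pin)
- pin_back (a point): Tip of the far handle, on the axis (210 mm from the origin along +x of the pin); it starts about 170 mm behind the worktop's front edge
- island: Fixed island, white fronts, pale pink stone worktop. Origin at z=0 in the plane of the cabinet's front, midway across the drawer. -x points out of the cabinet, as the drawer opens. Worktop: underside z=0.165, top z=0.195, front edge overhangs to x=-0.025, reaching past the drawer on both sides. Below it, from x=0 inwards, a black rail's underside at z=0.150 roofs the drawer's space
- drawer (a joint): How far the drawer is out, m: 0 shut, 0.315 at its stop; starts at 0.285 to 0.315 and slides stiffly (about 6 N). Pale wooden box, 470 mm long and 376 mm wide inside; floor at z=0.036, 12 mm side walls up to z=0.088; two lengthwise dividers, 8 mm thick, up to z=0.070, make three bays 117 to 122 mm wide with middles at y=-0.126, 0 and 0.126 of the island's frame
- drawer_front (a point): Top (z=0.148) of the inner face of the drawer's white front, midway across; moves with the drawer. The front is 20 mm thick and 458 mm wide, with a black bar pull that sticks out 35 mm. The gap open from above runs from this face to the worktop's front edge, 260 to 290 mm
- spoon: Wooden spoon, 265 mm long and 12 mm thick, lying lengthwise in the middle bay or the one at +y, whichever the pin is not in. Origin: underside, near its middle. Bystander
- turner: Steel turner with a black handle, 295 mm long, 75 mm wide blade, lying lengthwise in the bay nearest the robot, at -y of the island. Origin: underside, at its middle. Bystander
- jar: Red jar with black lid on the worktop, 70 mm in diameter, 100 mm tall. Origin: centre of its underside. Bystander
- sugar_bowl: White bowl on the worktop, 100 mm across, 55 mm tall. Origin: centre of its underside. Bystander
- worktop: The island's pale pink stone worktop, 30 mm thick, with the black rail under it. Origin: top of its front edge, midway across the drawer (25 mm in front of the island's origin, z=0.195); axes as the island's

How it is judged:
By the outcome, as a careful person would: the job done as asked, in the order asked, and still so for the second after the job is handed in, while the arm keeps its last pose, push and grip.
It also fails if it takes over 42 s, if anything falls off the work surface, if the arm or the gripper's body presses on something with over 40 N, if the wrist force passes 120 N, or if a joint passes its speed limit or range.

ROBOT

A 7-joint arm with a two-finger parallel gripper is mounted at the origin on the work surface. World frame = base frame: x ahead of the robot, y to its left, z up, the work surface at z = 0. Lengths are in m, angles in rad, forces in N, time in s.
With the tool pointing down it reaches from about 0.4 to 0.875 m from the base axis. Payload 4.4 kg.
Tool frame: the origin (TCP) lies midway between the tips of the shut fingers; the grasp point (between the pads) lies behind it (tcp_to_grasp is the z of the grasp point in the tool frame, in m); z points along the fingers, y is the line along which they close (so a half turn about z gives the same grasp; the last joint's range is limited). The gripper opens to 85 mm and grips with 20 to 120 N. Pads are 22 mm wide; open, the fingers measure 114 mm over their backs; the gripper's body (76 mm by 85 mm) begins 54 mm behind the grasp point. The pads swing forward as they close: fully open they stand 13 mm farther back than shut.
Start: joints at [-1.221, 0.628, 0.038, 1.517, -0.027, 0.996, -0.02], TCP at [0.263, 0.595, 0.231] pointing down, gripper open.
Joint ranges: [-3.06, 3.06], [-0.37, 2.12], [-1.25, 1.32], [0.18, 2.47], [-1.1, 4.24], [0.23, 1.98], [-2.94, 2.94]. Speed limits (rad/s): [2.57, 2.57, 3.14, 3.14, 3.14, 3.14, 3.14].

INTERFACE

Orientations are given as a unit quaternion [w, x, y, z].
In Python, from rig import * gives the robot as it stands. The module is installed in compiled form; this text tells all that it offers.
- The arm moves only by the shell command python3 -m jog 'ROWS'. ROWS is a JSON object with one list for each field, all of the same length, 1 to 5, a row being the entries at one place: tx, ty, tz (the shift in m), wx, wy, wz (a rotation vector in rad), aperture (the finger opening in m); each row shifts and turns the commanded pose from where the row before left it, along the tool's axes as they then stand; what a row does not reach is not made up. A row lasts 1/10 s, in which the tool goes at most 0.05 m and 0.15 rad, less where a joint would pass 70% of its speed; a pose out of reach is approached as far as the arm can. The fingers move at their own pace and stop on an object; the grip force is fixed at half the most. Time passes only in rows, so rows that do not move let the fingers close. It prints the time, the measured TCP pose, the force, the opening and the grip force at its end. Input that does not fit is refused with a message, and nothing moves.
- get_state(): the state, without advancing time (a new reading comes with each control period).
- camera(name): name is "side" or "top"; returns a dict with "color" (480x640x3 uint8, red, green, blue), "z_map" (480x640 float32, m along the optical axis (not along the pixel's ray), 0 where there is no reading), "fovy" (degrees; the focal length in pixels is half the picture's height over the tangent of half this angle, whatever the lens; pixels are square), "cx", "cy" (the principal point, pixels), "origin" and "attitude" of the camera in the world. Camera axes: x right, y down, z forward; pixel columns grow to the right and rows downward; lengths in m; the calibration is good to about 2 mm. A picture is of the moment at which its call begins.
- job_done(): hands the job in; it is judged then, once.
The state is a dict: "clock": time; "joint_positions": joint angles; "qvel": joint speeds; "joint_efforts": joint torques, N m; "ee_pos": TCP position; "orientation": TCP orientation; "contact_force": force on the tool from outside, world axes, zero at the start; "ft_torque": the same for the moment, N m; "width": finger opening in m; "gripper_force": force on a finger pad.
Only numpy, scipy, OpenCV 4.12 (cv2) and the standard library are available. Lean on these libraries where they do the work, as an engineer would, in place of code of your own. Each camera call takes 0.05 s, during which the arm holds its last target. There are 200 camera calls.

## Working session

There is one attempt and no reset: what is moved stays moved. The work goes in short steps, Python scripts to look and compute and a shell command to move; the robot and the scene stay as the last step left them, time stands still between calls to the robot, and variables do not carry over. Pictures are saved under pics/ and viewed, at most 10 in all, crops included, and the job is handed in when it is done.

```bash
mkdir -p pics
cat > h.py <<'E'
from rig import *
import numpy as np, cv2
from scipy.spatial.transform import Rotation as R
def rot(q): return R.from_quat([q[1],q[2],q[3],q[0]])
def cam(n):
    c=camera(n); c['f']=240/np.tan(np.radians(c['fovy'])/2)
    a=np.array(c['attitude']); c['R']=a if a.shape==(3,3) else rot(a).as_matrix(); return c
def cloud(c):
    v,u=np.mgrid[:480,:640]; z=c['z_map']
    p=np.stack([(u-c['cx'])/c['f']*z,(v-c['cy'])/c['f']*z,z],-1)
    return p@c['R'].T+np.array(c['origin'])
E
python3 - <<'E'
from h import *
for n in('top','side'):
    c=cam(n); cv2.imwrite(f'pics/{n}0.png',c['color'][...,::-1]); np.savez(f'{n}0.npz',P=cloud(c),C=c['color'],z=c['z_map'])
    print(n,c['origin'],c['attitude'],c['fovy'],c['R'][:,2])
s=get_state(); print(s)
E
```

```text
top [ 0.43507479 -0.0324139   0.87948103] [ 0.05235317 -0.70179076  0.70800226 -0.05900581] 54.28938788570749 [ 0.15695179 -0.01007054 -0.98755492]
side [0.81627006 0.1659605  1.13594326] [-0.0704504   0.42223516  0.89104362 -0.15098173] 49.56158992803065 [-0.25304834 -0.20956934 -0.94448252]
{'clock': 0.1, 'joint_positions': array([-1.22079976,  0.6292535 ,  0.03845199,  1.51827463, -0.02702262,
        0.99632524, -0.02000182]), 'qvel': array([ 0.00080235, -0.00193901, -0.00114435, -0.00202773,  0.00140646,
        0.00039019, -0.0016617 ]), 'joint_efforts': array([ 3.27709124e-03, -5.64533401e+01,  1.23043634e+00, -1.93973815e+01,
        1.12401068e-02,  5.39410132e-03, -2.25312181e-05]), 'ee_pos': array([0.26228593, 0.59410569, 0.23047916]), 'orientation': array([-1.78258054e-04,  2.06413662e-01,  9.78464430e-01, -8.52975526e-04]), 'contact_force': array([-0.03588013, -1.01037464, -0.04033074]), 'ft_torque': array([0.00425434, 0.04131792, 0.00147081]), 'gripper_force': 0.0, 'width': 0.08567455264714303}
```

View pics/top0.png

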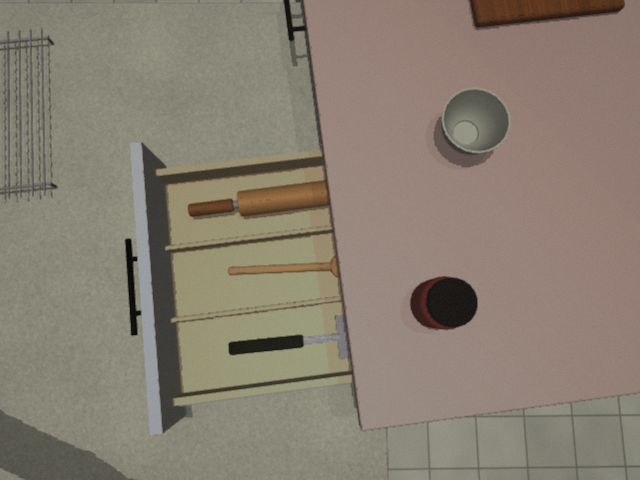

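View pics/side0.png

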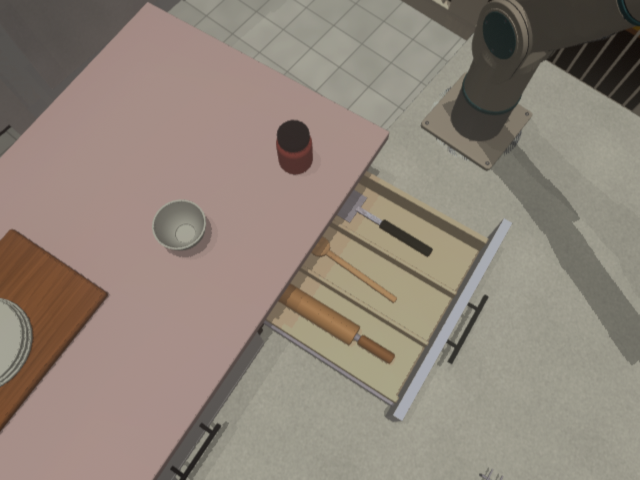

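The top view shows the pin in the far (+y) bay: handle at (190–233, 208), barrel at (238–328, 198). The spoon is in the middle bay, the turner is at the bottom, and the drawer front runs along u≈140–158. The side view agrees, with the pin handle at (375,347).

Run:
```python
from h import *
D={n:np.load(n+'0.npz') for n in('top','side')}
np.set_printoptions(precision=4,suppress=True)
for n,pts in {'top':[(192,210),(210,208),(230,206),(236,205),(245,203),(280,199),(320,195),(137,150),(155,425),(150,290),(310,20),(335,180),(358,400),(445,300),(200,185),(200,225),(200,280),(131,290)],'side':[(390,356),(375,347),(359,338),(345,328),(310,308),(505,228),(400,410),(385,140),(280,290),(180,460)]}.items():
    for u,v in pts: print(n,u,v,D[n]['P'][v,u],D[n]['C'][v,u])
# worktop edge by depth: points z within 0.195
for n in D:
    P=D[n]['P']; ok=D[n]['z']>0
    C=cv2.cvtColor(D[n]['C'],cv2.COLOR_RGB2HSV).astype(int)
    m=ok&(abs(P[...,2]-.195)<.006)
    if n=='top':
        E=[]
        for v in range(10,420,5):
            us=np.where(m[v,250:420])[0]
            if len(us): E.append(P[v,250+us[0]+1])
        E=np.array(E); vx,vy,x0,y0=cv2.fitLine(E[:,:2].astype(np.float32),cv2.DIST_HUBER,0,.01,.01).ravel(); print('worktop edge dir',vx,vy,'pt',x0,y0,'z',np.median(E[:,2]))
    # pin colours
    o=(C[...,0]>4)&(C[...,0]<18)&(C[...,1]>110)&ok&(P[...,2]<.12)&(P[...,2]>.03)
    k,l,st,ce=cv2.connectedComponentsWithStats(o.astype(np.uint8))
    for i in range(1,k):
        if st[i,4]>80:
            Q=P[l==i]; print(n,st[i],'mean',Q.mean(0),'min',Q.min(0),'max',Q.max(0))
            e=cv2.PCACompute(Q[:,:2].astype(np.float32),None)[1]; print('  axis',e[0],'ext',np.ptp(Q[:,:2]@e[0]))
    f=ok&(abs(P[...,2]-.148)<.004)
    k,l,st,ce=cv2.connectedComponentsWithStats(f.astype(np.uint8))
    for i in range(1,k):
        if st[i,4]>300:
            Q=P[l==i]; r=cv2.minAreaRect(Q[:,:2].astype(np.float32)); print(n,'front?',st[i],r,cv2.boxPoints(r).tolist())
```

```text
top 192 210 [0.6193 0.1834 0.0688] [101  65  38]
top 210 208 [0.6225 0.1516 0.0697] [103  67  39]
top 230 206 [0.6265 0.1168 0.0669] [100  65  38]
top 236 205 [0.6288 0.1067 0.0645] [111 108 108]
top 245 203 [0.6284 0.0883 0.0807] [147 110  70]
top 280 199 [0.6352 0.0272 0.0805] [147 107  67]
top 320 195 [ 0.6421 -0.043   0.0797] [135  97  63]
top 137 150 [0.7014 0.2544 0.1491] [153 157 160]
top 155 425 [0.2752 0.2063 0.1481] [149 154 159]
top 150 290 [0.4749 0.2238 0.1461] [156 159 165]
top 310 20 [ 0.9002 -0.0283  0.1951] [149 129 121]
top 335 180 [ 0.6356 -0.0644  0.1942] [153 136 126]
top 358 400 [ 0.3158 -0.0919  0.1955] [143 128 119]
top 445 300 [ 0.4512 -0.194   0.2951] [27 23 22]
top 200 185 [0.6739 0.1787 0.0368] [153 140 109]
top 200 225 [0.5984 0.1763 0.037 ] [150 143 112]
top 200 280 [0.498  0.1735 0.0364] [152 146 115]
top 131 290 [0.4774 0.2691 0.1054] [18 18 17]
side 390 356 [0.6193 0.1838 0.0699] [127  91  61]
side 375 347 [0.6241 0.1493 0.0697] [131  95  64]
side 359 338 [0.6304 0.1128 0.0704] [111  97  91]
side 345 328 [0.6334 0.0783 0.0762] [163 124  84]
side 310 3
[... 1281 characters left out ...]
1201 0.0518]
  axis [-0.0364  0.9993] ext 0.1916199996122701
side [ 280  285   79   59 1646] mean [0.6441 0.0193 0.0772] min [ 0.6127 -0.0682  0.0577] max [0.6724 0.1035 0.088 ]
  axis [-0.1226  0.9925] ext 0.17156589546367385
side [358 336  36  27 369] mean [0.626  0.1525 0.0688] min [0.6112 0.1145 0.0588] max [0.6383 0.1902 0.0753]
  axis [-0.1294  0.9916] ext 0.07630835980287433
side front? [ 393  218  119  203 2397] ((0.48630979657173157, 0.23064963519573212), (0.4576805531978607, 0.02050638198852539), 6.78054141998291) [[0.2578595280647278, 0.2138126790523529], [0.26028066873550415, 0.1934497356414795], [0.7147600650787354, 0.24748659133911133], [0.712338924407959, 0.26784953474998474]]
```

```bash
cat >> h.py <<'E'
O=np.array([-.1165,.9932,0]);Y=np.array([.9932,.1165,0]);Z=np.array([0,0,1.])
def st():
    """commanded-ish pose in island axes: o (outward), y, z of grasp point, tool tilt"""
    s=get_state(); T=rot(s['orientation']).as_matrix(); p=s['ee_pos']; g=p+T[:,2]*tcp_to_grasp
    return s,T,p,g
def show():
    s,T,p,g=st()
    print('t %.2f grasp o %.4f y %.4f z %.4f'%(s['clock'],g@O,g@Y,g[2]),'tilt(near end up +) %.3f'%np.arctan2(T[:,0]@Z,T[:,0]@O),'yaw err %.3f roll %.3f'%(np.arctan2(T[:,1]@O,T[:,1]@Y),T[:,1]@Z),'F',s['contact_force'].round(1),'w %.4f g %.0f'%(s['width'],s['gripper_force']),'q',s['joint_positions'].round(2))
def goto(o,y,z):
    s,T,p,g=st(); d=O*o+Y*y+Z*z-g; print('need tool-frame d',(T.T@d).round(4))
E
python3 - <<'E'
from h import *
print(tcp_to_grasp); show()
D={n:np.load(n+'0.npz') for n in('top','side')}
for n in D:   # pin ridge & edges in island axes, per view
    P=D[n]['P'];C=cv2.cvtColor(D[n]['C'],cv2.COLOR_RGB2HSV).astype(int)
    o,y,z=P@O,P@Y,P[...,2]
    m=(C[...,1]>90)&(C[...,0]<20)&(z>.05)&(z<.1)&(abs(y-.6386)<.05)
    for a,b in((-.12,-.09),(-.09,-.05),(-.05,-.01),(.0,.025),(.05,.08),(.08,.11)):
        k=m&(o>a)&(o<b); zz=np.percentile(z[k],90); r=k&(z>zz-.002); print(n,a,'ridge y %.4f z %.4f n %d'%(y[r].mean(),zz,k.sum()))
    k=m&(abs(y-.6386)<.008); print('near tip o',np.percentile(o[k],99.5), 'barrel step', o[k&(z>.0755)].max())
    w=(abs(z-.037)<.002)&(o>.03)&(o<.15); h=np.histogram(y[w],bins=np.arange(.3,.72,.004)); print('floor gaps y',h[1][:-1][h[0]<3].round(3))
E
python3 -m jog '{"tx":[0, 0, 0, 0, 0], "ty":[0, 0, 0, 0, 0], "tz":[-0.02, -0.01, -0.01, 0, 0], "wx":[0, 0, 0, 0, 0], "wy":[0, 0, 0, 0, 0], "wz":[0.148, 0.148, 0.148, 0.148, 0.148], "aperture":[0.085, 0.085, 0.085, 0.085, 0.085]}'
python3 -m jog '{"tx":[0, 0, 0], "ty":[0, 0, 0], "tz":[0, 0, 0], "wx":[0, 0, 0], "wy":[0, 0, 0], "wz":[0.148, 0.148, 0], "aperture":[0.085, 0.085, 0.085]}'
python3 -c "
from h import *
show(); goto(-.045,.6386,.2)"
```

```text
-0.0187
t 0.10 grasp o 0.5595 y 0.3297 z 0.2492 tilt(near end up +) -0.000 yaw err 1.038 roll -0.002 F [-0. -1. -0.] w 0.0857 g 0 q [-1.22  0.63  0.04  1.52 -0.03  1.   -0.02]
top -0.12 ridge y 0.6407 z 0.0824 n 428
top -0.09 ridge y 0.6411 z 0.0823 n 565
top -0.05 ridge y 0.6414 z 0.0824 n 570
top 0.0 ridge y 0.6401 z 0.0825 n 357
top 0.05 ridge y 0.6398 z 0.0718 n 215
top 0.08 ridge y 0.6392 z 0.0714 n 211
near tip o 0.11527115226907453 barrel step 0.027924329651727423
floor gaps y [0.3   0.304 0.308 0.312 0.316 0.32  0.448 0.452 0.576 0.58  0.704 0.708
 0.712]
side -0.12 ridge y 0.6395 z 0.0823 n 301
side -0.09 ridge y 0.6386 z 0.0825 n 403
side -0.05 ridge y 0.6384 z 0.0825 n 413
side 0.0 ridge y 0.6371 z 0.0824 n 265
side 0.05 ridge y 0.6373 z 0.0718 n 160
side 0.08 ridge y 0.6376 z 0.0721 n 162
near tip o 0.11665132724113231 barrel step 0.02775465423571397
floor gaps y [0.3   0.304 0.308 0.312 0.316 0.432 0.436 0.44  0.444 0.564 0.568 0.692
 0.696 0.7   0.704 0.708 0.712]
clock: 0.6
ee_pos: [0.2624, 0.5945, 0.2713]
orientation: [-0.0, 0.549, 0.836, -0.0]
contact_force: [-0.7, -0.1, 0.0]
width: 0.085
gripper_force: 0.0
clock: 0.9
ee_pos: [0.2622, 0.5944, 0.2707]
orientation: [0.0, 0.664, 0.748, -0.0]
contact_force: [-0.6, -0.1, 0.1]
width: 0.0849
gripper_force: 0.0
t 0.90 grasp o 0.5598 y 0.3297 z 0.2894 tilt(near end up +) -0.001 yaw err 0.002 roll -0.000 F [-0.6 -0.1  0.1] w 0.0849 g 0 q [-1.39  0.61  0.32  1.47 -0.21  1.09 -0.9 ]
need tool-frame d [-0.6053  0.3078  0.0901]
```

```bash
python3 -m jog '{"tx":[-0.04, -0.04, -0.04, -0.04, -0.04], "ty":[0.02, 0.02, 0.02, 0.02, 0.02], "tz":[0, 0, 0, 0, 0], "wx":[0, 0, 0, 0, 0], "wy":[0, 0, 0, 0, 0], "wz":[0, 0, 0, 0, 0], "aperture":[0.07, 0.07, 0.07, 0.07, 0.07]}' | head -2
python3 -m jog '{"tx":[-0.04, -0.04, -0.04, -0.04, -0.04], "ty":[0.02, 0.02, 0.02, 0.02, 0.02], "tz":[0, 0, 0, 0, 0], "wx":[0, 0, 0, 0, 0], "wy":[0, 0, 0, 0, 0], "wz":[0, 0, 0, 0, 0], "aperture":[0.07, 0.07, 0.07, 0.07, 0.07]}' | head -2
python3 -m jog '{"tx":[-0.04, -0.04, -0.04, -0.04, 0], "ty":[0.02, 0.02, 0.02, 0.02, 0], "tz":[0, 0, 0, 0, 0], "wx":[0, 0, 0, 0, 0], "wy":[0, 0, 0, 0, 0], "wz":[0, 0, 0, 0, 0], "aperture":[0.07, 0.07, 0.07, 0.07, 0.07]}' | head -2
python3 -c "
from h import *
show(); goto(-.05,.639,.2)"
```

```text
clock: 1.4
ee_pos: [0.3862, 0.4063, 0.2712]
clock: 1.9
ee_pos: [0.5092, 0.2196, 0.2713]
clock: 2.4
ee_pos: [0.6097, 0.063, 0.2713]
t 2.40 grasp o -0.0083 y 0.6129 z 0.2900 tilt(near end up +) -0.006 yaw err -0.004 roll 0.002 F [-0.5 -0.2  0.7] w 0.0703 g 0 q [-0.38  0.56  0.37  1.59 -0.22  1.04  0.16]
need tool-frame d [-0.041   0.0261  0.0903]
```

```bash
python3 -m jog '{"tx":[-0.025, -0.02, -0.01, 0, 0], "ty":[0.013, 0.013, 0, 0, 0], "tz":[0, 0, 0.02, 0.02, 0], "wx":[0, 0, 0, 0, 0], "wy":[-0.12, -0.12, -0.11, 0, 0], "wz":[0, 0, 0, 0, 0], "aperture":[0.07, 0.07, 0.07, 0.07, 0.07]}' | head -2
python3 -c "
from h import *
show(); goto(-.05,.639,.12); goto(-.05,.639,.064)"
```

```text
clock: 2.9
ee_pos: [0.6385, 0.0099, 0.2347]
t 2.90 grasp o -0.0581 y 0.6354 z 0.2523 tilt(near end up +) -0.350 yaw err 0.006 roll -0.007 F [ 0.3 -0.2 -0.2] w 0.0701 g 0 q [-0.55  0.68  0.52  1.58  0.04  0.96 -0.03]
need tool-frame d [0.053  0.0047 0.1214]
need tool-frame d [0.0722 0.0051 0.174 ]
```

```bash
python3 -m jog '{"tx":[0.018, 0.018, 0.018, 0], "ty":[0.003, 0.002, 0, 0], "tz":[0.04, 0.04, 0.04, 0], "wx":[0, 0, 0, 0], "wy":[0, 0, 0, 0], "wz":[0, 0, 0, 0], "aperture":[0.07, 0.07, 0.07, 0.07]}' | head -2
python3 -c "
from h import *
show(); goto(-.05,.639,.064)
c=cam('side'); cv2.imwrite('pics/s1.png',c['color'][200:440,200:520,::-1].repeat(2,0).repeat(2,1))"
```

```text
clock: 3.3
ee_pos: [0.6404, 0.0202, 0.1016]
t 3.30 grasp o -0.0482 y 0.6386 z 0.1192 tilt(near end up +) -0.349 yaw err 0.004 roll -0.011 F [-1.5 -0.1  0.7] w 0.0700 g 0 q [-0.53  0.86  0.48  1.66 -0.01  0.72 -0.07]
need tool-frame d [0.0171 0.001  0.0525]
```

View pics/s1.png

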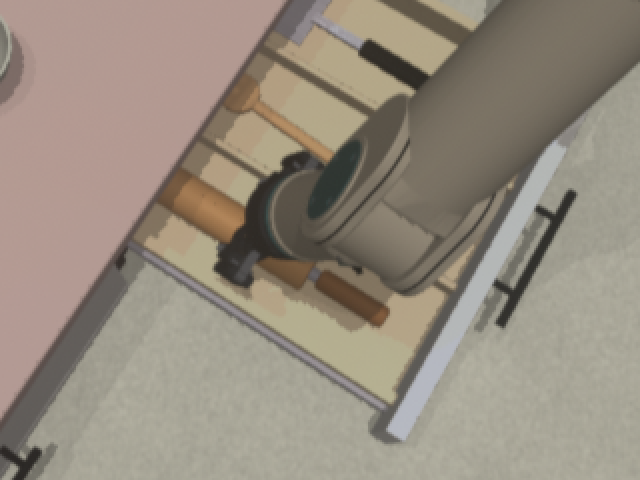

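The side view shows the fingers on either side of the barrel around (255,240), with the spoon and turner clear. I'm going down to grip.

```bash
python3 -m jog '{"tx":[0.01, 0.007, 0, 0], "ty":[0, 0.001, 0, 0], "tz":[0.025, 0.02, 0.007, 0], "wx":[0, 0, 0, 0], "wy":[0, 0, 0, 0], "wz":[0, 0, 0, 0], "aperture":[0.07, 0.07, 0.07, 0.07]}' | sed -n '2p;4p'
python3 -c "
from h import *
show(); goto(-.05,.639,.064)"
python3 -m jog '{"tx":[0, 0, 0, 0, 0], "ty":[0, 0, 0, 0, 0], "tz":[0, 0, 0, 0, 0], "wx":[0, 0, 0, 0, 0], "wy":[0, 0, 0, 0, 0], "wz":[0, 0, 0, 0, 0], "aperture":[0.03, 0.03, 0.03, 0.03, 0.03]}' | tail -3
python3 -c "
from h import *
show()"
```

```text
ee_pos: [0.6468, 0.0166, 0.0539]
contact_force: [-0.5, -0.1, -0.8]
t 3.75 grasp o -0.0524 y 0.6443 z 0.0715 tilt(near end up +) -0.351 yaw err 0.002 roll 0.002 F [-0.5 -0.1 -0.8] w 0.0699 g 0 q [-0.52  0.93  0.46  1.67 -0.02  0.63 -0.08]
need tool-frame d [ 0.0048 -0.0053  0.0062]
contact_force: [-2.3, 0.6, 6.6]
width: 0.0437
gripper_force: 60.4
t 4.25 grasp o -0.0516 y 0.6442 z 0.0719 tilt(near end up +) -0.350 yaw err 0.002 roll 0.002 F [-2.3  0.6  6.6] w 0.0437 g 60 q [-0.52  0.93  0.46  1.67 -0.02  0.63 -0.08]
```

The grip is 43.7 mm wide and sits above the axis, so I'm opening, going lower and gripping again.

```bash
python3 -m jog '{"tx":[0, 0, 0.004, 0], "ty":[0, 0, -0.004, 0], "tz":[0, 0, 0.009, 0], "wx":[0, 0, 0, 0], "wy":[0, 0, 0, 0], "wz":[0, 0, 0, 0], "aperture":[0.065, 0.065, 0.065, 0.065]}' | sed -n '2p;4p'
python3 -c "
from h import *
show(); goto(-.05,.639,.062)"
```

```text
ee_pos: [0.6398, 0.0175, 0.0411]
contact_force: [-2.0, -0.6, 1.3]
t 4.65 grasp o -0.0507 y 0.6376 z 0.0586 tilt(near end up +) -0.350 yaw err 0.001 roll -0.003 F [-2.  -0.6  1.3] w 0.0650 g 0 q [-0.52  0.94  0.46  1.69 -0.03  0.61 -0.09]
need tool-frame d [-0.0005  0.0014 -0.0034]
```

```bash
python3 -m jog '{"tx":[0, 0, 0, 0, 0], "ty":[0.001, 0, 0, 0, 0], "tz":[-0.002, 0, 0, 0, 0], "wx":[0, 0, 0, 0, 0], "wy":[0, 0, 0, 0, 0], "wz":[0, 0, 0, 0, 0], "aperture":[0.03, 0.03, 0.03, 0.03, 0.03]}' | tail -3
python3 -c "
from h import *
show()"
```

```text
contact_force: [-0.2, 2.2, 2.4]
width: 0.0443
gripper_force: 61.1
t 5.15 grasp o -0.0496 y 0.6409 z 0.0617 tilt(near end up +) -0.350 yaw err 0.003 roll 0.001 F [-0.2  2.2  2.4] w 0.0443 g 61 q [-0.52  0.94  0.46  1.68 -0.03  0.61 -0.09]
```

```bash
python3 -m jog '{"tx":[-0.002, -0.002, -0.005, -0.002, 0], "ty":[0, 0, 0, 0, 0], "tz":[-0.005, -0.005, -0.0165, -0.0085, 0], "wx":[0, 0, 0, 0, 0], "wy":[0, 0, 0.07, 0.035, 0], "wz":[0, 0, 0, 0, 0], "aperture":[0.03, 0.03, 0.03, 0.03, 0.03]}' | tail -3
python3 -c "
from h import *
show()
c=cam('side'); P=cloud(c); C=cv2.cvtColor(c['color'],cv2.COLOR_RGB2HSV).astype(int)
o,y,z=P@O,P@Y,P[...,2]
m=(C[...,1]>90)&(C[...,0]<20)&(z>.05)&(abs(y-.64)<.015)
for a in np.arange(-.12,.14,.02):
    k=m&(o>a)&(o<a+.02)
    if k.sum()>5: print(round(a+.01,3),'top z %.4f'%np.percentile(z[k],90),k.sum())
cv2.imwrite('pics/s2.png',c['color'][200:440,200:520,::-1].repeat(2,0).repeat(2,1))"
```

```text
contact_force: [0.1, -1.0, -3.3]
width: 0.0444
gripper_force: 61.8
t 5.65 grasp o -0.0538 y 0.6409 z 0.1009 tilt(near end up +) -0.246 yaw err -0.002 roll 0.003 F [ 0.1 -1.  -3.3] w 0.0444 g 62 q [-0.42  0.84  0.38  1.68 -0.06  0.67 -0.  ]
-0.11 top z 0.1156 143
-0.09 top z 0.1175 141
-0.07 top z 0.1204 74
-0.01 top z 0.1249 21
0.01 top z 0.1299 107
0.03 top z 0.1260 64
0.05 top z 0.1229 115
0.07 top z 0.1256 118
0.09 top z 0.1280 120
0.11 top z 0.1283 71
```

View pics/s2.png

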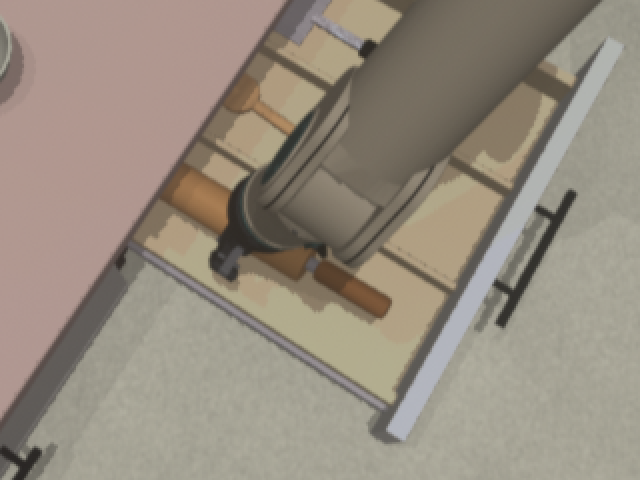

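The picture shows the pin tipping with the gripper: near handle tip up at (385,305), far end still under the worktop. Depth along it gives a slope of about 0.12, so it isn't slipping.

```bash
python3 -m jog '{"tx":[-0.001, 0, 0.001, 0.001], "ty":[0, 0, 0, 0], "tz":[-0.015, -0.015, -0.015, 0], "wx":[0, 0, 0, 0], "wy":[0.08, 0.08, 0.08, 0], "wz":[0, 0, 0, 0], "aperture":[0.03, 0.03, 0.03, 0.03]}' | tail -3
python3 -c "
from h import *
show()
c=cam('side'); P=cloud(c); C=cv2.cvtColor(c['color'],cv2.COLOR_RGB2HSV).astype(int)
o,y,z=P@O,P@Y,P[...,2]
m=(C[...,1]>90)&(C[...,0]<20)&(z>.05)&(abs(y-.64)<.015)
for a in np.arange(-.12,.14,.02):
    k=m&(o>a)&(o<a+.02)
    if k.sum()>5: print(round(a+.01,3),'top z %.4f'%np.percentile(z[k],90),k.sum())
"
```

```text
contact_force: [1.1, -1.6, -2.7]
width: 0.0445
gripper_force: 61.9
t 6.10 grasp o -0.0512 y 0.6410 z 0.1451 tilt(near end up +) -0.007 yaw err -0.003 roll 0.003 F [ 1.1 -1.6 -2.7] w 0.0445 g 62 q [-0.2   0.75  0.2   1.64 -0.18  0.77  0.19]
-0.11 top z 0.1464 116
-0.09 top z 0.1501 34
-0.03 top z 0.1781 73
-0.01 top z 0.1840 173
0.01 top z 0.1890 173
0.03 top z 0.1871 94
0.05 top z 0.1939 133
0.07 top z 0.2008 137
0.09 top z 0.2082 137
0.11 top z 0.2093 48
```

```bash
python3 -m jog '{"tx":[0.015, 0.028, 0.028, 0.028], "ty":[0, 0, 0, 0], "tz":[-0.0055, -0.01, -0.01, -0.01], "wx":[0, 0, 0, 0], "wy":[0, 0, 0, 0], "wz":[0, 0, 0, 0], "aperture":[0.03, 0.03, 0.03, 0.03]}' | tail -3
python3 -c "
from h import *
show()"
python3 -m jog '{"tx":[0.028, 0.028, 0.028, 0.02, 0], "ty":[0, 0, 0, 0, 0], "tz":[-0.01, -0.01, -0.01, -0.007, 0], "wx":[0, 0, 0, 0, 0], "wy":[0, 0, 0, 0, 0], "wz":[0, 0, 0, 0, 0], "aperture":[0.03, 0.03, 0.03, 0.03, 0.03]}' | tail -3
python3 -c "
from h import *
show()
c=cam('side'); P=cloud(c); C=cv2.cvtColor(c['color'],cv2.COLOR_RGB2HSV).astype(int)
o,y,z=P@O,P@Y,P[...,2]
m=(C[...,1]>90)&(C[...,0]<20)&(z>.08)&(abs(y-.64)<.02)
for a in np.arange(-.14,.4,.02):
    k=m&(o>a)&(o<a+.02)
    if k.sum()>5: print(round(a+.01,3),'top z %.4f'%np.percentile(z[k],90),k.sum())
print('far tip o',np.percentile(o[m],.5))
cv2.imwrite('pics/s3.png',c['color'][...,::-1])"
```

```text
contact_force: [0.0, -0.2, -3.5]
width: 0.0442
gripper_force: 62.0
t 6.55 grasp o 0.0576 y 0.6387 z 0.1775 tilt(near end up +) -0.005 yaw err 0.006 roll -0.003 F [ 0.  -0.2 -3.5] w 0.0442 g 62 q [-0.38  0.71  0.22  1.61 -0.18  0.84  0.03]
contact_force: [-0.2, 1.4, -4.0]
width: 0.0446
gripper_force: 62.0
t 7.05 grasp o 0.1663 y 0.6380 z 0.2146 tilt(near end up +) -0.001 yaw err 0.013 roll -0.001 F [-0.2  1.4 -4. ] w 0.0446 g 62 q [-0.55  0.69  0.23  1.53 -0.18  0.95 -0.13]
-0.07 top z 0.1393 47
-0.05 top z 0.1462 108
-0.03 top z 0.1531 111
-0.01 top z 0.1609 119
0.01 top z 0.1806 139
0.03 top z 0.1874 237
0.05 top z 0.1942 251
0.07 top z 0.2023 258
0.09 top z 0.2094 270
0.11 top z 0.2172 281
0.13 top z 0.2256 292
0.15 top z 0.2284 108
0.19 top z 0.2393 33
0.21 top z 0.2548 180
0.23 top z 0.2591 259
0.25 top z 0.2592 120
0.27 top z 0.2658 179
0.29 top z 0.2735 187
0.31 top z 0.2800 189
0.33 top z 0.2778 15
far tip o -0.06542280446822506
```

View pics/s3.png

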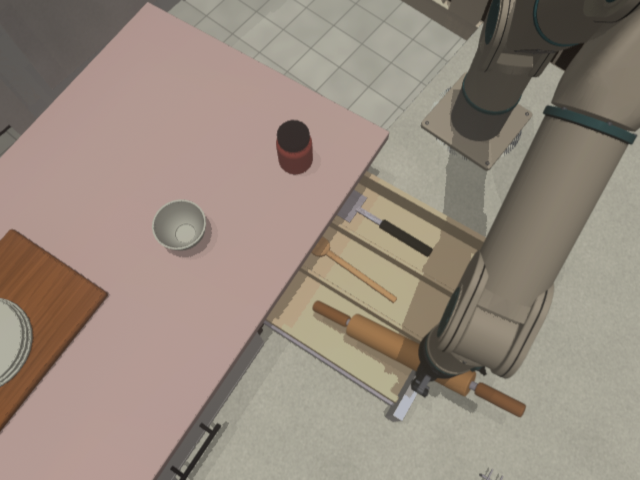

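The far handle tip, around (315,307), is now clear in front of the worktop edge. The bystanders haven't moved. Next I lift and level.

```bash
python3 -m jog '{"tx":[0.003, 0.003, 0.003, 0.003, 0], "ty":[0, 0, 0, 0, 0], "tz":[-0.02, -0.03, -0.03, -0.025, -0.01], "wx":[0, 0, 0, 0, 0], "wy":[0, 0, 0, 0, -0.05], "wz":[0, 0, 0, 0, 0], "aperture":[0.03, 0.03, 0.03, 0.03, 0.03]}' | tail -3
python3 -m jog '{"tx":[0, 0, 0, 0, 0], "ty":[0, 0, 0, 0, 0], "tz":[0, 0, 0, 0, 0], "wx":[0, 0, 0, 0, 0], "wy":[-0.08, -0.08, -0.08, -0.06, 0], "wz":[0, 0, 0, 0, 0], "aperture":[0.03, 0.03, 0.03, 0.03, 0.03]}' | tail -3
python3 -m jog '{"tx":[0, 0], "ty":[0, 0], "tz":[0, 0], "wx":[0, 0], "wy":[0, 0], "wz":[0, 0], "aperture":[0.03, 0.03]}'|tail -3
cat > m.py <<'E'
from h import *
show()
for n in('side','top'):
    c=cam(n); P=cloud(c); C=cv2.cvtColor(c['color'],cv2.COLOR_RGB2HSV).astype(int)
    o,y,z=P@O,P@Y,P[...,2]
    m=(C[...,1]>90)&(C[...,0]<20)&(z>.22)&(abs(y-.64)<.05)
    ym=np.median(y[m]); m&=abs(y-ym)<.015
    for a in np.arange(-.14,.4,.04):
        k=m&(o>a)&(o<a+.02)
        if k.sum()>5: print(n,round(a+.01,3),'top z %.4f'%np.percentile(z[k],90),k.sum())
    print('tips o',np.percentile(o[m],[.5,99.5]))
    f=(abs(z-.148)<.003)&(abs(y-.512)<.24)&(o>.1)&(o<.25); print('front inner o',np.percentile(o[f],3),f.sum())
    cv2.imwrite(f'pics/{n}4.png',c['color'][...,::-1])
E
python3 m.py
```

```text
contact_force: [0.7, -0.6, -4.9]
width: 0.0444
gripper_force: 62.2
contact_force: [-0.5, 0.8, -3.6]
width: 0.0444
gripper_force: 62.3
contact_force: [0.2, -0.0, -3.7]
width: 0.0443
gripper_force: 62.2
t 8.30 grasp o 0.1742 y 0.6399 z 0.3292 tilt(near end up +) -0.355 yaw err 0.000 roll 0.000 F [ 0.2 -0.  -3.7] w 0.0443 g 62 q [-0.78  0.69  0.39  1.28  0.09  1.33 -0.37]
side -0.05 top z 0.3380 172
side -0.01 top z 0.3380 172
side 0.03 top z 0.3492 260
side 0.07 top z 0.3496 273
side 0.11 top z 0.3495 275
side 0.15 top z 0.3497 282
side 0.19 top z 0.3678 56
side 0.23 top z 0.3431 11
side 0.27 top z 0.3384 68
side 0.31 top z 0.3393 196
tips o [-0.07497131  0.33739346]
front inner o 0.16289380443608348 1880
top -0.05 top z 0.3384 299
top -0.01 top z 0.3383 294
top 0.03 top z 0.3495 480
top 0.07 top z 0.3495 476
top 0.11 top z 0.3496 482
top 0.15 top z 0.3498 474
top 0.19 top z 0.3927 274
top 0.23 top z 0.3429 83
top 0.27 top z 0.3356 45
tips o [-0.07493563  0.2684559 ]
front inner o 0.16260800454051083 3362
```

View pics/side4.png

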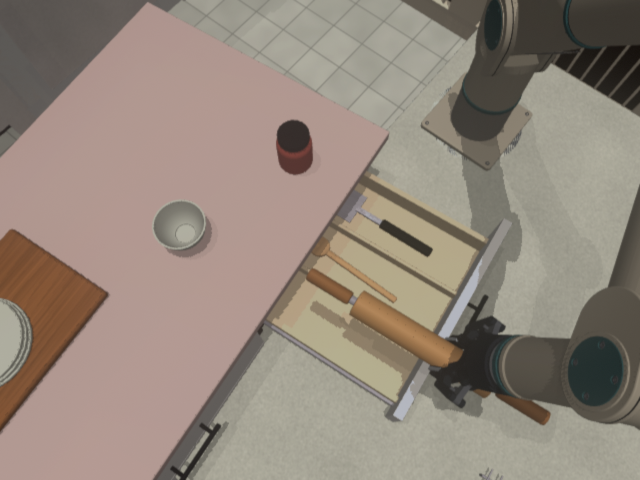

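View pics/top4.png

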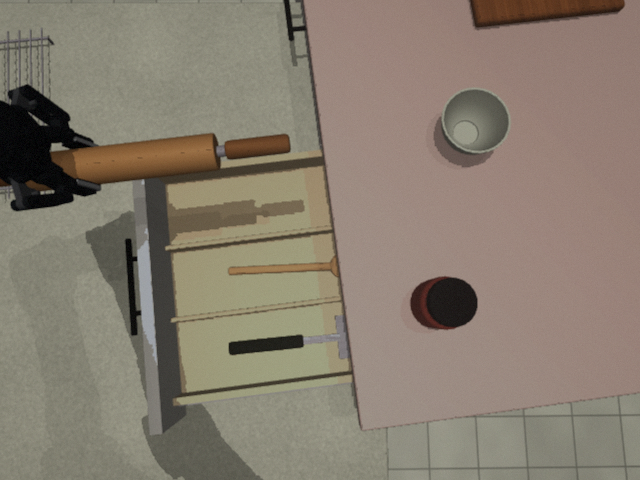

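Both views show the pin level (barrel top at 0.349–0.350 m along its length). Its far tip is 54 mm in front of the worktop, and the drawer and bystanders are where they started.

```bash
python3 -m jog '{"tx":[0, 0, 0], "ty":[0, 0, 0], "tz":[0, 0, 0], "wx":[0, 0, 0], "wy":[0, 0, 0], "wz":[0, 0, 0], "aperture":[0.03, 0.03, 0.03]}'|tail -3; python3 -c "
from rig import *
print(job_done())"
```

```text
contact_force: [0.1, -0.5, -3.8]
width: 0.0443
gripper_force: 62.2
the job is handed in; nothing more can be done
None
```

I've handed the job in: the pin came out slantwise with no sign of contact with the worktop, and the gripper is holding it still and level, about 0.11 m above the worktop top and 54 mm in front of its edge; the drawer is still open and nothing else was moved.

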